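Set the grinder to its preset clip and lock the dome

TASK

Turn the round knob on the grinder until the pointer lines up with the single-fin clip (not the double-fin one), moving the pointer only by the knob, and slide the dome's bolt fully home through its staple so the dome is locked. Do not press the start button, do not knock the clear dome, and leave the bowl, jars and scraper where they are.

Things in the scene. Friction and masses are not known exactly. Their poses are not given: they have to be found in the camera images.
- grinder: Low white countertop grinder, 170 (x) x 300 (y) x 65 mm high, aluminium deck on top, fixed on a 20 mm board. Origin: centre of its underside; x points away from its front, y to its left, z up ('grinder' axes below). On the deck: knob at x -22, y -55 mm; dome at x 25, y 88 on a 106 mm wide seat; scale plate 112 mm long (y) centred at x 53, y -55; bolt track along y at x -62.
- knob_grip (a point): On the knob's upright axis, 29 mm above the deck: height to grip at. The knob is a black ribbed cylinder 40 mm across (42 over ribs), its underside 7 mm and top 43 mm above the deck, on a 48 mm wide, 6 mm high steel collar. 55 mm from its axis is clear all round. Once it bites, the pointer moves 9 mm per rad: counter-clockwise from above sends it to grinder +y, clockwise to -y.
- knob: The knob itself; origin on its axis at its underside, z up. Turning needs about 0.08 N m and it stays where left; more than one grasp is needed. It has lost motion: it turns freely (about 0.01 N m) through up to 0.7 rad before it bites and drives the pointer, and again after every reversal; where in this play it starts is not known.
- dome: The grinder's clear plastic dome, 92 mm wide, 50 mm high, fixed on its seat. Origin: centre of its underside, 5 mm above the deck.
- pointer: The black plastic pointer: a carriage 12 x 14 mm, its top 9 mm above the deck, sliding along grinder y in a slot at grinder x 41, with a tapering arrow toward +x. Origin: middle of its foot. It can travel 47 mm either way from the scale's middle; only the knob may move it.
- pointer_tip (a point): Tip of the pointer's arrow, 17.5 mm in +x from the pointer's origin, 8 mm above the deck.
- clip_single: Steel preset clip with ONE upright fin in its middle: the one to line up with. Fixed on the scale plate at grinder x 67, 22 to 36 mm in y to one side or the other of the scale's middle. Base 12 x 13 mm, 4 mm high; fin 2.5 mm thick (y), 12 mm long (x), top 18 mm above the deck. Origin: centre of its underside, 2 mm above the deck; axes parallel to the grinder's.
- fin_top (a point): Top of the single fin at its end nearest the pointer (6 mm in -x from the clip's origin, 16 mm up): the pointer's tip must come level with it along grinder y.
- clip_double: A like steel clip with TWO upright fins 13 mm apart on an 18 mm wide base, on the other side of the scale; not the one wanted. Origin: centre of its underside.
- bolt_tab (a point): Centre of the top of the bolt's black upright tab: 12 (x) x 18 (y) x 28 mm tall, top 38 mm above the deck, at grinder x -62; at least 25 mm is free on either side in x. It stands on the tail of a flat steel bolt (14 mm wide, 10 mm high) whose tongue slides in grinder +y under a steel staple at grinder y 110, top 20 mm above the deck.
- bolt (a joint): How far the bolt has slid toward grinder +y, m: 0 fully drawn, 0.030 fully home against its stop. It starts at 0 to 0.006, so the dome is not locked. Sliding takes about 3 N; it stays where left.
- button (a joint): Travel of the grinder's black start button, m: 0 up, 0.005 pressed. To be left alone.
- button_top (a point): Centre of the top of the start button (24 mm across), at grinder x -58, y -128.
- bowl: Turquoise enamel bowl, 110 mm across, 50 mm high, loose on the board, left of the grinder. Origin: centre of its underside.
- jar_a: Glass jar with cork-topped lid, 60 mm across, 94 mm high, loose on the board, right of the grinder. Origin: centre of its underside.
- jar_b: A second jar like jar_a.
- scraper: Stainless dough scraper, about 106 x 110 mm, lying loose on the board, 16 mm high at its grip. Origin: near the centre of its underside.

How it is judged:
By the outcome, as a careful person would: the job done as asked, in the order asked, and still so for the second after the job is handed in, with the robot touching nothing.
It also fails if it takes over 72 s, if anything falls off the work surface, if the arm or the gripper's body presses on something with over 40 N, if the wrist force passes 120 N, or if a joint passes its speed limit or range.

ROBOT

A 6-joint arm with a two-finger parallel gripper is mounted at the origin on the work surface. World frame = base frame: x ahead of the robot, y to its left, z up, the work surface at z = 0. Lengths are in m, angles in rad, forces in N, time in s.
With the tool pointing down it reaches from about 0.35 to 0.8 m from the base axis. Payload 7.3 kg.
Tool frame: the origin (TCP) lies midway between the tips of the shut fingers; the grasp point (between the pads) lies 19 mm behind it (manip.tcp_to_grasp is the distance from the TCP to the grasp point, in m); z points along the fingers, y is the line along which they close (so a half turn about z gives the same grasp; the last joint's range is limited). The gripper opens to 85 mm and grips with 20 to 120 N. Pads are 22 mm wide; open, the fingers measure 114 mm over their backs; the gripper's body (76 mm by 85 mm) begins 54 mm behind the grasp point. The pads swing forward as they close: fully open they stand 13 mm farther back than shut.
Start: joints at [-1.432, 0.342, 1.524, -0, 1.275, -0.146], TCP at [0.148, -0.504, 0.231] pointing down, gripper open.
Joint ranges: [-2.53, 2.53], [-0.77, 2.02], [0.04, 2.7], [-1, 4.14], [0.28, 2.66], [-3.11, 3.11]. Speed limits (rad/s): [2.57, 2.57, 3.14, 3.14, 3.14, 3.14].

INTERFACE

Orientations are given as a 3x3 rotation matrix whose columns are the frame's x, y, z axes.
In Python, from rig import manip gives the robot as it stands.
- The arm moves only by the shell command python3 -m jog 'ROWS' [FORCE]. ROWS is JSON, a list that holds one entry, the list of rows, each a list of 5 numbers: the closure, from 0 (fully open) to 1 (shut), then the shift along the tool's x, y, z in m, then the turn about the tool's z in rad. In form: [[[grip, x, y, z, twist], ...]]. A call has 1 to 20 rows; each row is the pose to reach, as a shift and turn from the pose commanded when the call began, along the tool's axes at that moment; what a row does not reach only later rows make up. A row lasts 1/12 s, in which the tool goes at most 41.7 mm and 7.16 degrees, less where a joint would pass 70% of its speed; a pose out of reach is approached as far as the arm can. A call with a gripper value outside its range is refused whole. The fingers move at their own pace and stop on an object; FORCE is the grip in N (left out, the last holds). Time passes only in rows, so rows that repeat a pose let the fingers close. It gives the time, the measured TCP pose, the force, the opening and the grip force at its end, in the units of the state.
- manip.observe(): the state, without advancing time (a new reading comes with each control period).
- manip.camera(name): name is "scene" or "top"; returns a dict with "img" (400x640x3 uint8, red, green, blue), "fx", "fy", "cx", "cy" (pixels), "dist" ([k1, k2, p1, p2, k3] as OpenCV has them; the pictures are not rectified), "world_from_camera" (4x4, takes a point from camera to world coordinates). Camera axes: x right, y up, looking along -z (the intrinsics and any distortion apply to the point x, -y, -z); pixel columns grow to the right and rows downward; lengths in m; the calibration is good to about 2 mm. A picture is of the moment at which its call begins. There is no depth.
- manip.hand_in(): hands the job in; it is judged then, once.
The state is a dict: "time_s": time; "q": joint angles; "dq": joint speeds; "effort": joint torques, N m; "tool_pos": TCP position; "tool_rot": TCP orientation; "contact_force": force on the tool from outside, world axes, zero at the start; "torque": the same for the moment, N m; "gripper_width": finger opening in m; "finger_force": force on a finger pad.
Only numpy, scipy, OpenCV 4.12 (cv2) and the standard library are available. Lean on these libraries where they do the work, as an engineer would, in place of code of your own. Each camera call takes 0.05 s, during which the arm holds its last target. There are 200 camera calls.

## Working session

There is one attempt and no reset: what is moved stays moved. The work goes in short steps, Python scripts to look and compute and a shell command to move; the robot and the scene stay as the last step left them, time stands still between calls to the robot, and variables do not carry over. Pictures are saved under pics/ and viewed, at most 10 in all, crops included, and the job is handed in when it is done.

```bash
ls; mkdir -p pics; python3 - <<'E'
from rig import manip
import cv2,numpy as np
for n in("scene","top"):
    c=manip.camera(n); cv2.imwrite(f"pics/{n}0.png",c["img"][:,:,::-1])
    print(n,c["fx"],c["fy"],c["cx"],c["cy"],c["dist"]);print(np.round(c["world_from_camera"],4))
s=manip.observe();print(s["tool_pos"],np.round(s["tool_rot"],3),s["time_s"],manip.tcp_to_grasp)
E
```

```text
pics
scene 376.9294665880812 376.9294665880812 318.04939177621713 204.24649950991346 [0.00928511 0.         0.         0.         0.        ]
[[-0.5165 -0.661   0.5443  1.003 ]
 [ 0.8562 -0.3924  0.336   0.266 ]
 [-0.0085  0.6396  0.7687  0.7344]
 [ 0.      0.      0.      1.    ]]
top 382.94205227507604 382.94205227507604 311.6526166364985 198.2591945977436 [0.0147113 0.        0.        0.        0.       ]
[[ 0.0031  0.9961 -0.0877  0.4891]
 [-1.      0.0036  0.0054  0.0054]
 [ 0.0057  0.0877  0.9961  1.1547]
 [ 0.      0.      0.      1.    ]]
[ 0.14746525 -0.50348705  0.23071799] [[ 0.96   0.281 -0.   ]
 [ 0.281 -0.96   0.001]
 [ 0.    -0.001 -1.   ]] 0.1 0.0187
```

View pics/scene0.png

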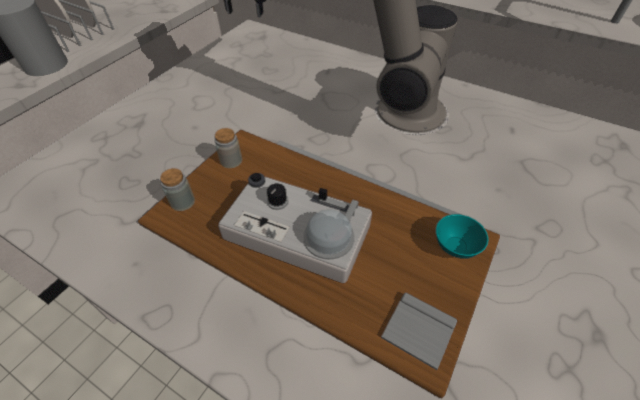

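View pics/top0.png

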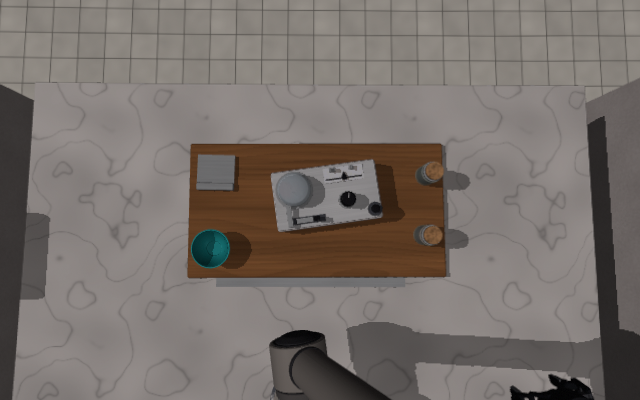

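The scene view shows the grinder at about (295,225). In the top view it is at about (327,195), with the knob at (347,199), the bolt tab near (296,219) and the pointer near (344,176). I'll enlarge both.

```bash
python3 - <<'E'
import cv2
for n,(a,b,w,h) in dict(top=(262,150,130,90),scene=(215,165,160,120)).items():
    i=cv2.imread(f"pics/{n}0.png")[b:b+h,a:a+w]; k=6 if n=="top" else 5
    cv2.imwrite(f"pics/{n}1.png",cv2.resize(i,None,fx=k,fy=k,interpolation=cv2.INTER_CUBIC))
E
```

```text
(no output)
```

View pics/top1.png

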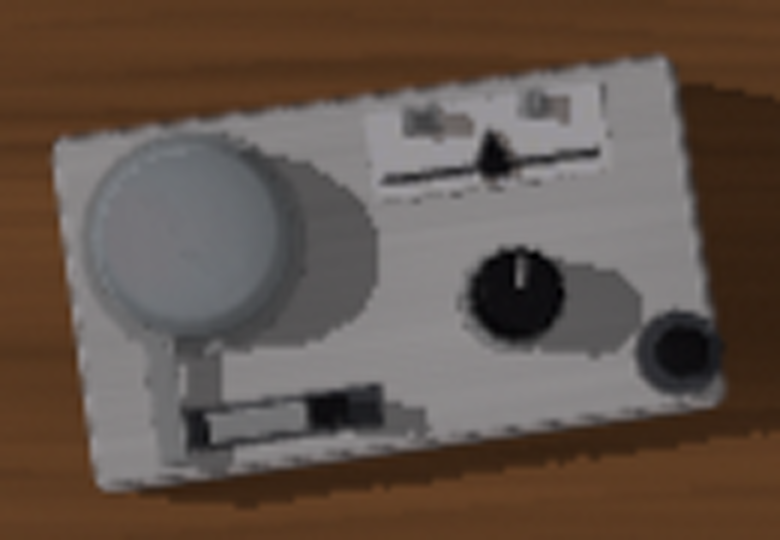

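View pics/scene1.png

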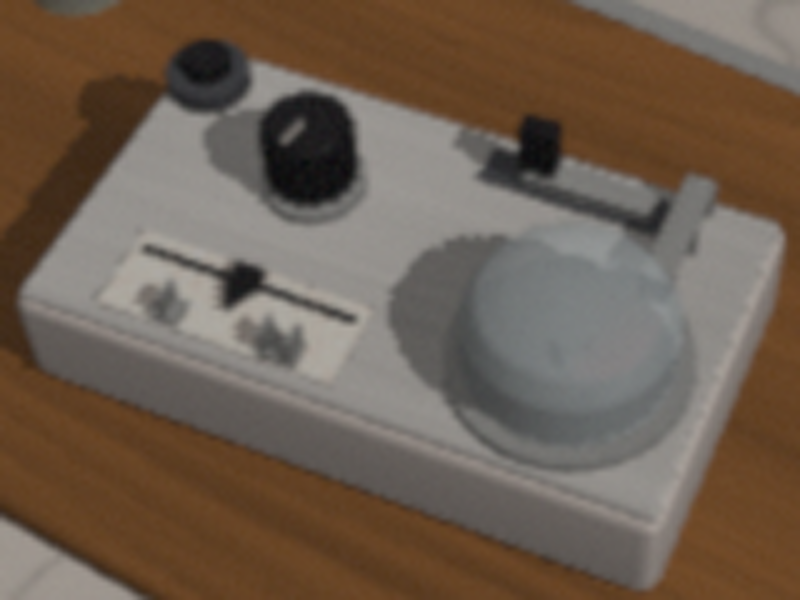

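The left clip in the scene crop, at (160,302), is narrow with one fin. The right one, at (270,335), is wider with two. So the single-fin clip is on the grinder's -y side (top crop (540,103)), and the pointer tip at top crop (493,135) must move to -y, which means turning clockwise. Knob top is at top crop (518,292) and scene crop (308,120). The tab is at top crop (327,408) and scene crop (541,127).

```bash
cat > h.py <<'E'
import numpy as np,cv2
from scipy.optimize import least_squares
from rig import manip
D=0.085 # deck height world
CR=dict(top=(262,150,6),scene=(215,165,5))
def full(n,u,v):
    a,b,k=CR[n];return np.array([a+(u+.5)/k-.5,b+(v+.5)/k-.5])
def proj(c,P):
    T=np.linalg.inv(np.array(c["world_from_camera"]));p=np.atleast_2d(P)@T[:3,:3].T+T[:3,3]
    p=p*[1,-1,-1];K=np.array([[c["fx"],0,c["cx"]],[0,c["fy"],c["cy"]],[0,0,1.]])
    return cv2.projectPoints(p,np.zeros(3),np.zeros(3),K,np.array(c["dist"]))[0][:,0]
def tri(cs,obs): # obs {name:pixel}
    r=lambda X:np.concatenate([proj(cs[n],X)[0]-o for n,o in obs.items()])
    s=least_squares(r,[.5,-.05,.1]);return s.x,np.sqrt(np.mean(s.fun**2))
def G(p,P):
    x,y,z,a=p;c,s=np.cos(a),np.sin(a);P=np.atleast_2d(P)
    return np.c_[x+c*P[:,0]-s*P[:,1],y+s*P[:,0]+c*P[:,1],z+P[:,2]]
E
python3 - <<'E'
from h import *
cs={n:manip.camera(n) for n in("top","scene")}
M=[((.085,.15,.065),(55,140),(650,525)),((.085,-.15,.065),(668,58),(20,298)),((-.085,-.15,.065),(723,405),(250,60)),((-.085,.15,.065),(98,492),(786,235)),
((-.022,-.055,.108),(519,290),(308,120)),]
A=[full("top",*m[1]) for m in M];B=[full("scene",*m[2]) for m in M];P=np.array([m[0] for m in M])
r=lambda p:np.concatenate([(proj(cs["top"],G(p,P))-A).ravel(),(proj(cs["scene"],G(p,P))-B).ravel()])
s=least_squares(r,[.5,0,.02,.1],loss="soft_l1");print(s.x,np.round(s.fun.reshape(-1,2),1))
np.save("g.npy",s.x)
for nm,t,sc in [("knobtop",(519,290),(308,120)),("tab",(327,408),(541,127)),("button",(681,350),(205,62)),("tip",(493,133),(230,305)),("fin",(538,103),(172,287))]:
    X,e=tri(cs,dict(top=full("top",*t),scene=full("scene",*sc)))
    d=X-s.x[:3];c,q=np.cos(s.x[3]),np.sin(s.x[3]);print(nm,np.round(X,4),"grinder",np.round([c*d[0]+q*d[1],-q*d[0]+c*d[1],d[2]-.065],4),round(e,2))
E
```

```text
[ 0.59340937 -0.04328132  0.00915458  0.13097034] [[-0.1 -0.7]
 [ 2.  -0.2]
 [ 1.4  1. ]
 [-0.1  0.1]
 [ 0.5  1.1]
 [ 1.7  3.3]
 [-0.8  0.6]
 [-8.2 -3.1]
 [ 1.5 -0.4]
 [ 1.1  2.2]]
knobtop [ 0.5815 -0.0994  0.1278] grinder [-0.0191 -0.0541  0.0536] 0.33
tab [ 0.5284 -0.0133  0.1212] grinder [-0.0606  0.0382  0.047 ] 0.3
button [ 0.5571 -0.1772  0.1009] grinder [-0.0535 -0.1281  0.0267] 0.57
tip [ 0.6585 -0.0909  0.0883] grinder [ 0.0583 -0.0557  0.0141] 0.14
fin [ 0.6704 -0.1105  0.1014] grinder [ 0.0676 -0.0767  0.0272] 0.09
```

```bash
python3 - <<'E'
from h import *
cs={n:manip.camera(n) for n in("top","scene")}
# (grinder pt, top, scene) deck corners + features
M=[((.085,.15,.065),(55,140),(650,525)),((.085,-.15,.065),(668,58),(20,298)),((-.085,-.15,.065),(723,405),None),((-.085,.15,.065),(98,492),(786,235)),
((-.022,-.055,.108),(519,290),(308,120))]
def r(p):
    o=[]
    for P,t,sc in M:
        for n,q in(("top",t),("scene",sc)):
            if q: o.append(proj(cs[n],G(p,P))[0]-full(n,*q))
    return np.concatenate(o)
s=least_squares(r,[.5,0,.02,.1]);print(s.x,np.round(s.fun.reshape(-1,2),1).tolist())
np.save("g.npy",s.x)
for nm,t,sc in [("knobtop",(519,290),(308,120)),("tab",(327,408),(541,127)),("button",(681,350),(205,62)),("tip",(493,133),(230,305)),("fin",(538,103),(172,287))]:
    X,e=tri(cs,dict(top=full("top",*t),scene=full("scene",*sc)))
    d=X-s.x[:3];c,q=np.cos(s.x[3]),np.sin(s.x[3]);print(nm,np.round(X,4),"grinder",np.round([c*d[0]+q*d[1],-q*d[0]+c*d[1],d[2]-.065],4),round(e,2))
E
```

```text
[ 0.5934917  -0.04364654  0.01228028  0.13453821] [[-0.1, -0.7], [1.8, 2.3], [2.2, -0.6], [-1.3, -0.1], [1.8, 0.7], [0.1, 0.3], [1.5, -1.5], [0.8, 0.9], [0.7, 1.3]]
knobtop [ 0.5815 -0.0994  0.1278] grinder [-0.0193 -0.0536  0.0505] 0.33
tab [ 0.5284 -0.0133  0.1212] grinder [-0.0605  0.0388  0.0439] 0.3
button [ 0.5571 -0.1772  0.1009] grinder [-0.054  -0.1275  0.0236] 0.57
tip [ 0.6585 -0.0909  0.0883] grinder [ 0.0581 -0.0556  0.011 ] 0.14
fin [ 0.6704 -0.1105  0.1014] grinder [ 0.0673 -0.0765  0.0241] 0.09
```

```bash
python3 -m jog '[[[0,0.529,-0.266,0,-2.2],[0,0.529,-0.266,0,-2.2],[0,0.529,-0.266,0,-2.2],[0,0.529,-0.266,0,-2.2],[0,0.529,-0.266,0,-2.2],[0,0.529,-0.266,0,-2.2],[0,0.529,-0.266,0,-2.2],[0,0.529,-0.266,0,-2.2],[0,0.529,-0.266,0,-2.2],[0,0.529,-0.266,0,-2.2],[0,0.529,-0.266,0,-2.2],[0,0.529,-0.266,0,-2.2],[0,0.529,-0.266,0,-2.2],[0,0.529,-0.266,0,-2.2],[0.2,0.529,-0.266,0,-2.2],[0.2,0.529,-0.266,0,-2.2],[0.2,0.529,-0.266,0,-2.2],[0.2,0.529,-0.266,0,-2.2],[0.2,0.529,-0.266,0,-2.2],[0.2,0.529,-0.266,0,-2.2]]]' 30
cat > st.py <<'E'
import sys
from h import *
s=manip.observe();R=np.array(s["tool_rot"]);p=np.array(s["tool_pos"])
print("t",s["time_s"],"pos",np.round(p,4),"q",np.round(s["q"],2),"F",np.round(s["contact_force"],1),"M",np.round(s["torque"],2),"w",round(s["gripper_width"],4),"ff",s["finger_force"])
print("R",np.round(R,3).tolist())
if len(sys.argv)>3: print("tool shift",np.round(R.T@(np.array(list(map(float,sys.argv[1:4])))-p),4))
E
python3 st.py 0.580 -0.100 0.096
```

```text
time_s: 1.97
tool_pos: [0.5804, -0.0999, 0.2311]
tool_rot: [[-0.79, 0.613, -0.0], [0.613, 0.79, -0.0], [0.0, -0.0, -1.0]]
contact_force: [0.2, -0.2, 1.0]
gripper_width: 0.0682
finger_force: 0.0
t 1.9667 pos [ 0.5804 -0.0999  0.2311] q [-0.3   0.46  1.34 -0.    1.34 -1.21] F [ 0.2 -0.2  1. ] M [ 0.04 -0.02  0.08] w 0.0682 ff 0.0
R [[-0.79, 0.613, -0.0], [0.613, 0.79, -0.0], [0.0, -0.0, -1.0]]
tool shift [ 0.0003 -0.0003  0.1351]
```

```bash
python3 -m jog '[[[0.2,0,0,0.035,0],[0.2,0,0,0.07,0],[0.2,0,0,0.095,0],[0.2,0,0,0.115,0],[0.2,0,0,0.125,0],[0.2,0,0,0.134,0],[0.2,0,0,0.134,0],[0.2,0,0,0.134,0]]]' 30; python3 st.py; python3 - <<'E'
from h import *
o=[]
for n,(a,b,w,h) in dict(top=(300,155,90,65),scene=(215,165,90,65)).items():
    i=manip.camera(n)["img"][b:b+h,a:a+w,::-1];o.append(cv2.resize(i,None,fx=4.4,fy=4.4,interpolation=cv2.INTER_CUBIC))
cv2.imwrite("pics/a.png",np.hstack(o))
E
```

```text
time_s: 2.63
tool_pos: [0.5809, -0.1002, 0.098]
tool_rot: [[-0.791, 0.611, 0.001], [0.611, 0.791, -0.0], [-0.001, 0.0, -1.0]]
contact_force: [0.9, -0.5, 0.1]
gripper_width: 0.0682
finger_force: 0.0
t 2.6333 pos [ 0.5809 -0.1002  0.098 ] q [-0.3   0.59  1.52 -0.    1.04 -1.21] F [ 0.9 -0.5  0.1] M [ 0.06  0.04 -0.02] w 0.0682 ff 0.0
R [[-0.791, 0.611, 0.001], [0.611, 0.791, -0.0], [-0.001, 0.0, -1.0]]
```

View pics/a.png

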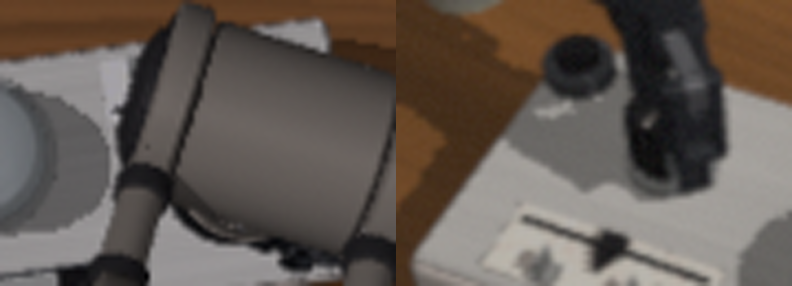

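The fingers straddle the knob (crop 655,150), and the pointer stays visible to the scene camera, with its tip near (598,270). I'll close the gripper now.

```bash
python3 -m jog '[[[0.4,0,0,0,0],[0.6,0,0,0,0],[0.8,0,0,0,0],[0.9,0,0,0,0],[0.9,0,0,0,0],[0.9,0,0,0,0]]]' 30; python3 st.py
```

```text
time_s: 3.23
tool_pos: [0.5809, -0.1, 0.0983]
tool_rot: [[-0.792, 0.611, 0.002], [0.611, 0.792, -0.001], [-0.002, 0.001, -1.0]]
contact_force: [-1.2, 0.6, 5.9]
gripper_width: 0.0391
finger_force: 30.0
t 3.2333 pos [ 0.5809 -0.1     0.0983] q [-0.3   0.59  1.52 -0.    1.04 -1.21] F [-1.2  0.6  5.9] M [ 0.06  0.11 -0.01] w 0.0391 ff 29.956820338002785
R [[-0.792, 0.611, 0.002], [0.611, 0.792, -0.001], [-0.002, 0.001, -1.0]]
```

```bash
python3 -m jog '[[[0.9,0,0,0,0.1],[0.9,0,0,0,0.2],[0.9,0,0,0,0.3],[0.9,0,0,0,0.4],[0.9,0,0,0,0.5],[0.9,0,0,0,0.6],[0.9,0,0,0,0.7],[0.9,0,0,0,0.8],[0.9,0,0,0,0.9],[0.9,0,0,0,1.0],[0.9,0,0,0,1.1],[0.9,0,0,0,1.2],[0.9,0,0,0,1.3],[0.9,0,0,0,1.4],[0.9,0,0,0,1.5],[0.9,0,0,0,1.6],[0.9,0,0,0,1.7],[0.9,0,0,0,1.8],[0.9,0,0,0,1.8],[0.9,0,0,0,1.8]]]' 30; python3 st.py; cat > see.py <<'E'
import sys
from h import *
# scene crop of scale plate, x14
c=manip.camera("scene");i=c["img"][205:250,230:290,::-1]
cv2.imwrite(f"pics/{sys.argv[1]}.png",cv2.resize(i,None,fx=13,fy=13,interpolation=cv2.INTER_CUBIC))
E
python3 see.py b
```

```text
time_s: 4.9
tool_pos: [0.5832, -0.1, 0.0984]
tool_rot: [[0.775, 0.632, 0.007], [0.632, -0.775, -0.001], [0.004, 0.005, -1.0]]
contact_force: [6.6, 1.1, 1.6]
gripper_width: 0.0387
finger_force: 30.0
t 4.9 pos [ 0.5832 -0.1     0.0984] q [-0.3   0.59  1.51  0.    1.03  0.59] F [6.6 1.1 1.6] M [ 0.18 -1.14  0.02] w 0.0387 ff 30.02740392148553
R [[0.775, 0.632, 0.007], [0.632, -0.775, -0.001], [0.004, 0.005, -1.0]]
```

View pics/b.png

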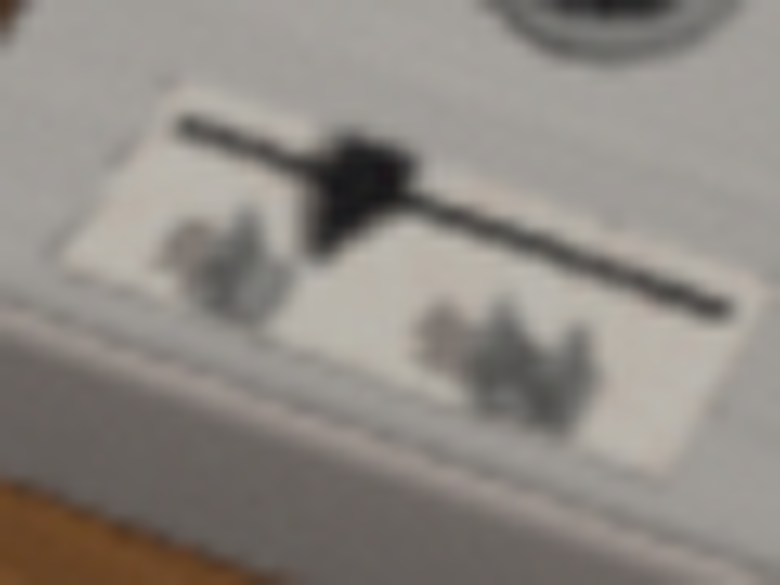

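The single fin is at left, its upright top near (243,210). The pointer tip is at (315,258) and has moved towards it. Slot ends are at (183,125) and (728,312). I'll work out the remaining y distance by model projection.

```bash
cat > m.py <<'E'
from h import *
cs={n:manip.camera(n) for n in("top","scene")}
def loc(p,P): return (proj(cs["scene"],G(p,P))-[230,205]+.5)*13-.5
def lt(p,P): return (proj(cs["top"],G(p,P))-[262,150]+.5)*6-.5
g=np.array([.5925,-.0436,.02,.135])
# anchor x,y with slot mid in scene; yaw fixed
r=lambda q:(loc([q[0],q[1],.02,.135],(.041,-.055,.067))[0]-[455.5,218.5])
q=least_squares(r,g[:2]).x;g[:2]=q
E
python3 - <<'E'
from m import *
print("g",g)
f=lambda *P:np.round(loc(g,np.array(P)/1000)).astype(int).tolist()
print("slot +-50",f((41,-105,67),(41,-5,67)),"plate ends y at x41",f((41,-111,67),(41,1,67)))
print("knobtop lt",lt(g,(-.022,-.055,.108)),"slot mid top",lt(g,(.041,-.055,.067)))
for y in(-68,-70,-72,-74,-76): print("tip",y,f((58.5,y,73)))
for y in(-76,-78,-80,-82,-84,-86,-88): print("fin near top, far top, near base(z71)",y,f((61,y,83),(73,y,83),(61,y,71)),"base corners",f((61,y-6.5,71),(61,y+6.5,71),(73,y+6.5,71),(73,y-6.5,71)), "top",np.round(lt(g,np.array([(67,y,83)])/1000)).tolist())
E
```

```text
g [ 0.59638918 -0.04242366  0.02        0.135     ]
slot +-50 [[194, 126], [725, 314]] plate ends y at x41 [[163, 115], [758, 326]]
knobtop lt [[522.77385081 287.22608436]] slot mid top [[495.07135321 162.43208273]]
tip -68 [[330, 250]]
tip -70 [[319, 246]]
tip -72 [[308, 242]]
tip -74 [[298, 239]]
tip -76 [[287, 235]]
fin near top, far top, near base(z71) -76 [[270, 209], [233, 264], [281, 253]] base corners [[247, 241], [316, 266], [279, 321], [209, 295]] top [[535.0, 96.0]]
fin near top, far top, near base(z71) -78 [[260, 205], [222, 260], [271, 250]] base corners [[236, 237], [305, 262], [268, 317], [199, 291]] top [[540.0, 96.0]]
fin near top, far top, near base(z71) -80 [[249, 201], [211, 256], [260, 246]] base corners [[226, 233], [295, 258], [258, 313], [188, 288]] top [[544.0, 95.0]]
fin near top, far top, near base(z71) -82 [[238, 198], [201, 252], [249, 242]] base corners [[215, 230], [284, 254], [247, 309], [178, 284]] top [[548.0, 95.0]]
fin near top, far top, near base(z71) -84 [[228, 194], [190, 248], [239, 238]] base corners [[204, 226], [273, 251], [236, 305], [167, 280]] top [[552.0, 94.0]]
fin near top, far top, near base(z71) -86 [[217, 190], [179, 244], [228, 234]] base corners [[194, 222], [263, 247], [225, 301], [156, 276]] top [[557.0, 94.0]]
fin near top, far top, near base(z71) -88 [[206, 186], [168, 240], [218, 231]] base corners [[183, 218], [252, 243], [215, 297], [146, 272]] top [[561.0, 93.0]]
```

```bash
python3 -m jog '[[[0.9,0,0,0,0.1],[0.9,0,0,0,0.2],[0.9,0,0,0,0.3],[0.9,0,0,0,0.4],[0.9,0,0,0,0.5],[0.9,0,0,0,0.6],[0.9,0,0,0,0.7],[0.9,0,0,0,0.8],[0.9,0,0,0,0.9],[0.9,0,0,0,0.9],[0.9,0,0,0,0.9],[0.9,0,0,0,0.9]]]' 30; python3 st.py;python3 see.py c
```

```text
time_s: 6.05
tool_pos: [0.5834, -0.1012, 0.0984]
tool_rot: [[0.977, -0.214, 0.007], [-0.214, -0.977, -0.003], [0.008, 0.001, -1.0]]
contact_force: [7.6, -3.1, 1.3]
gripper_width: 0.0391
finger_force: 30.2
t 6.05 pos [ 0.5834 -0.1012  0.0984] q [-0.3   0.59  1.51 -0.    1.03  1.49] F [ 7.6 -3.1  1.3] M [-0.44 -1.2   0.01] w 0.0391 ff 30.1882425636245
R [[0.977, -0.214, 0.007], [-0.214, -0.977, -0.003], [0.008, 0.001, -1.0]]
```

View pics/c.png

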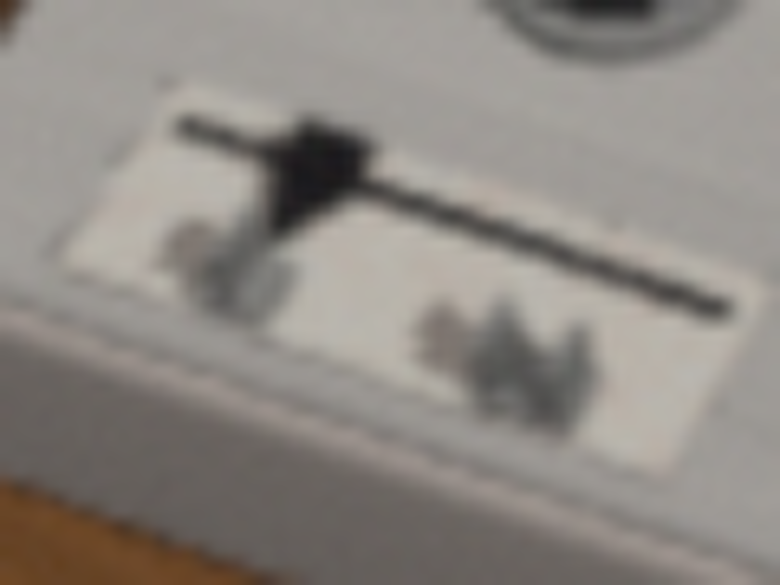

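The pointer has moved 8 mm and its tip at (273,242) is about 2 mm short of the fin. I'll turn a bit more, open, lift and measure with both cameras unobstructed.

```bash
python3 -m jog '[[[0.9,0,0,0,0.09],[0.9,0,0,0,0.18],[0.9,0,0,0,0.18],[0.9,0,0,0,0.18],[0.2,0,0,0,0.18],[0.2,0,0,0,0.18],[0.2,0,0,0,0.18],[0.2,0,0,0,0.18],[0.2,0,0,-0.03,0.18],[0.2,0,0,-0.06,0.18],[0.2,0,0,-0.1,0.18],[0.2,-0.1,0,-0.12,0.18],[0.2,-0.15,0,-0.12,0.18],[0.2,-0.2,0,-0.12,0.18],[0.2,-0.2,0,-0.12,0.18],[0.2,-0.2,0,-0.12,0.18],[0.2,-0.2,0,-0.12,0.18],[0.2,-0.2,0,-0.12,0.18]]]' 30; python3 st.py
python3 - <<'E'
from m import *
# average frames and save crops; scene x13 (60x45), top x13
def avg(n,a,b,w,h,N=6): return np.mean([manip.camera(n)["img"][b:b+h,a:a+w,::-1].astype(float) for _ in range(N)],0).astype(np.uint8)
S=avg("scene",238,208,30,40);T=avg("top",318,158,50,30)
np.save("S.npy",S);np.save("T.npy",T)
S=cv2.resize(S,None,fx=14,fy=14,interpolation=cv2.INTER_CUBIC);T=cv2.resize(T,None,fx=15,fy=15,interpolation=cv2.INTER_CUBIC)
cv2.imwrite("pics/S.png",S);cv2.imwrite("pics/T.png",T)
o=np.zeros((600,800,3),np.uint8)
s2=cv2.resize(S,(300,400));t2=cv2.resize(T,(500,300));o[:400,:300]=s2;o[:300,300:]=t2
cv2.imwrite("pics/d.png",o)
E
```

```text
time_s: 7.6
tool_pos: [0.3839, -0.0568, 0.2179]
tool_rot: [[0.923, -0.385, 0.001], [-0.385, -0.923, -0.001], [0.001, 0.0, -1.0]]
contact_force: [0.9, -0.3, -0.7]
gripper_width: 0.068
finger_force: 0.0
t 7.6 pos [ 0.3839 -0.0568  0.2179] q [-0.34  0.1   1.88 -0.    1.16  1.62] F [ 0.9 -0.3 -0.7] M [-0.05 -0.04  0.04] w 0.068 ff 0.0
R [[0.923, -0.385, 0.001], [-0.385, -0.923, -0.001], [0.001, 0.0, -1.0]]
```

View pics/d.png

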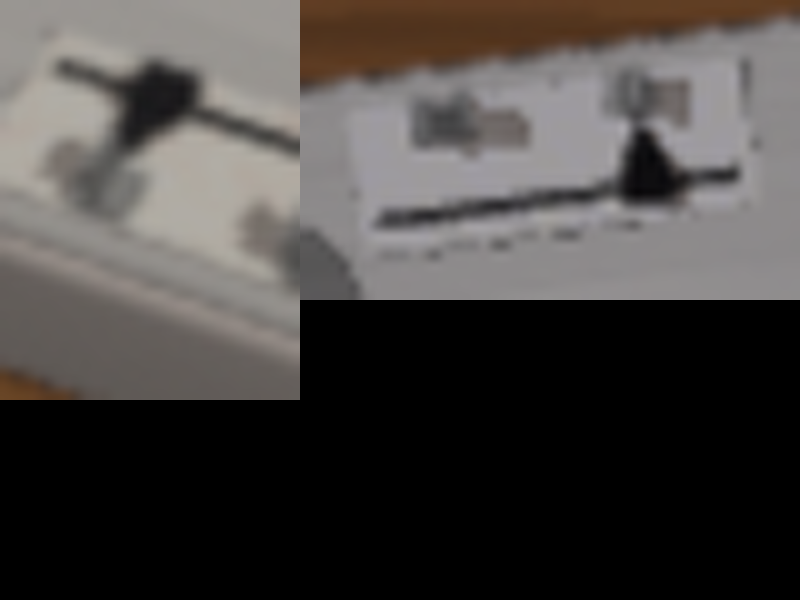

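The top crop shows the pointer tip at (641,128) and the single clip's base at about 608–652. Shadows falling to the right bias both, so I'll fit a small rendered model to each view for sub-pixel y positions.

```bash
cat > fit.py <<'E'
from m import *
from scipy.optimize import minimize
K=10;ROI=dict(scene=(232,206,56,44),top=(318,156,54,28))
def box(x0,x1,y0,y1,z0,z1): return np.array([(x,y,z) for z in(z0,z1) for x,y in((x0,y0),(x1,y0),(x1,y1),(x0,y1))])/1e3
def prism(poly,z0,z1): return np.array([(x,y,z) for z in(z0,z1) for x,y in poly])/1e3
def run(n,img,N=1):
    a,b,w,h=ROI[n];c=cs[n];I=img[b:b+h,a:a+w].astype(float)
    def labels(p):
        gx,gy,yf,yd,yp,lx,ly,sl=p
        gg=[g[0]+gx/1e3,g[1]+gy/1e3,.02,.135]
        L=np.zeros((h*K,w*K),np.uint8)
        px=lambda P:np.round(((proj(c,G(gg,P))-[a,b]+.5)*K-.5)*16).astype(np.int32)
        def fill(P,l): cv2.fillConvexPoly(L,cv2.convexHull(px(P)),int(l),shift=4)
        def shadow(P,l):
            Q=P.copy();d=Q[:,2]-.067;Q[:,0]+=lx*d;Q[:,1]+=ly*d;Q[:,2]=.067;fill(Q,l)
        fill(box(0,110,-215,145,65,65.1),2);fill(box(30,76,-111,1,67,67.1),0)
        fill(box(39.7,42.3,-55-sl,-55+sl,67,67.1),1)
        B=[(box(61,73,yf-6.5,yf+6.5,67,71),3),(box(61,73,yf-1.25,yf+1.25,71,83),5),(box(61,73,yd-9,yd+9,67,71),3),(box(61,73,yd-7.75,yd-5.25,71,83),5),(box(61,73,yd+5.25,yd+7.75,71,83),5),
           (box(35,47,yp-7,yp+7,67,74),7),(prism([(47,yp-5),(47,yp+5),(58.5,yp+.5),(58.5,yp-.5)],69,73),7)]
        for P,l in B: shadow(P,9)
        for P,l in B:
            fill(P,l); 
            if l<7: fill(P[4:],l+1)
        return L
    M=None
    def cost(p,full=False):
        L=labels(p);A=[]
        for l in range(10): A.append(cv2.GaussianBlur(cv2.resize((L==l).astype(np.float32),(w,h),interpolation=cv2.INTER_AREA),(0,0),.45).ravel())
        A=np.array(A).T;m=A[:,2]<.05;Y=I.reshape(-1,3)[m];A=A[m]
        X=np.linalg.lstsq(A.T@A+.05*np.eye(10),A.T@Y,rcond=None)[0]
        return np.mean((A@X-Y)**2)
    best=None
    for y0 in(-79,-81,-83):
        p0=np.array([-3,0,y0,-28,-80,-.1,-.85,50.])
        sx=np.vstack([p0]+[p0+d for d in np.diag([2,2,2,2,2,.2,.2,2])])
        r=minimize(cost,p0,method="Nelder-Mead",options=dict(initial_simplex=sx,maxiter=700,xatol=.01,fatol=1e-3))
        r=minimize(cost,r.x,method="Nelder-Mead",options=dict(maxiter=500,xatol=.01,fatol=1e-3))
        print(n,"rms2",round(r.fun,2),"gx gy yf yd yp lx ly sl",np.round(r.x,2),"tip-fin",round(r.x[4]-r.x[2],2),flush=True)
if __name__=="__main__":
    for n in("scene","top"):
        run(n,np.mean([manip.camera(n)["img"] for _ in range(3)],0))
E
time timeout 500 python3 fit.py
```

```text
scene rms2 928.24 gx gy yf yd yp lx ly sl [ 4.100e-01  5.000e-01 -8.101e+01 -2.691e+01 -8.149e+01 -8.000e-02
 -8.900e-01  5.003e+01] tip-fin -0.49
scene rms2 929.11 gx gy yf yd yp lx ly sl [ 3.200e-01  1.170e+00 -8.233e+01 -2.808e+01 -8.231e+01 -1.000e-02
 -7.300e-01  4.970e+01] tip-fin 0.02
scene rms2 924.61 gx gy yf yd yp lx ly sl [  0.18   1.84 -82.98 -28.64 -82.89  -0.16  -0.71  49.41] tip-fin 0.09
top rms2 115.2 gx gy yf yd yp lx ly sl [ -1.73   1.83 -80.64 -26.21 -79.63  -0.31  -0.88  51.41] tip-fin 1.01
top rms2 115.99 gx gy yf yd yp lx ly sl [ -1.72   1.5  -80.38 -25.92 -79.37  -0.31  -0.87  50.63] tip-fin 1.01
top rms2 113.88 gx gy yf yd yp lx ly sl [ -1.87   2.37 -80.16 -26.58 -80.16  -0.28  -0.92  51.17] tip-fin 0.0
real	0m27.824s
user	0m23.257s
sys	0m0.224s
```

```bash
sed -i 's/L=np.zeros((h\*K,w\*K),np.uint8)/L=np.full((h*K,w*K),2,np.uint8)/; s/fill(box(30,76,-111,1,67,67.1),0)/fill(box(32,75,-109,-1,67,67.1),0)/; s/for y0 in(-79,-81,-83)/for y0 in(-79,-80,-81,-82,-83)/; s/A\[:,2\]<.05/A[:,2]<.3/' fit.py
timeout 550 python3 fit.py
```

```text
scene rms2 120.85 gx gy yf yd yp lx ly sl [  0.29  -0.92 -79.45 -25.51 -79.87  -0.27  -0.92  50.86] tip-fin -0.42
scene rms2 119.98 gx gy yf yd yp lx ly sl [  0.16  -0.86 -79.46 -25.44 -79.94  -0.26  -0.93  51.73] tip-fin -0.48
scene rms2 129.36 gx gy yf yd yp lx ly sl [ -0.24   0.6  -81.19 -27.36 -81.51  -0.18  -0.87  50.86] tip-fin -0.32
scene rms2 125.61 gx gy yf yd yp lx ly sl [-7.000e-02  6.600e-01 -8.137e+01 -2.730e+01 -8.149e+01 -2.500e-01
 -8.900e-01  5.058e+01] tip-fin -0.12
scene rms2 134.05 gx gy yf yd yp lx ly sl [ -0.19   1.52 -82.31 -28.17 -82.28  -0.18  -0.86  49.88] tip-fin 0.04
top rms2 114.32 gx gy yf yd yp lx ly sl [ -1.68   1.43 -80.23 -25.66 -79.36  -0.32  -0.87  50.96] tip-fin 0.87
top rms2 113.88 gx gy yf yd yp lx ly sl [ -1.74   1.63 -80.18 -25.57 -79.55  -0.3   -0.87  51.3 ] tip-fin 0.63
top rms2 113.97 gx gy yf yd yp lx ly sl [ -1.71   1.41 -80.29 -25.83 -79.28  -0.31  -0.86  50.96] tip-fin 1.01
top rms2 113.74 gx gy yf yd yp lx ly sl [ -1.74   1.61 -79.63 -25.7  -79.48  -0.31  -0.9   51.06] tip-fin 0.15
top rms2 112.88 gx gy yf yd yp lx ly sl [ -1.76   1.71 -79.81 -25.95 -79.52  -0.3   -0.9   50.69] tip-fin 0.3
```

Both views agree that the tip is level with the fin to within about 0.5 mm. Now the bolt: I'll shut the fingers, line tool x up with grinder +y and move behind the tab.

```bash
python3 -m jog '[[[1,0.131,-0.071,0,-2.1],[1,0.131,-0.071,0,-2.1],[1,0.131,-0.071,0,-2.1],[1,0.131,-0.071,0,-2.1],[1,0.131,-0.071,0,-2.1],[1,0.131,-0.071,0,-2.1],[1,0.131,-0.071,0,-2.1],[1,0.131,-0.071,0,-2.1],[1,0.131,-0.071,0,-2.1],[1,0.131,-0.071,0,-2.1],[1,0.131,-0.071,0,-2.1],[1,0.131,-0.071,0,-2.1],[1,0.131,-0.071,0,-2.1],[1,0.131,-0.071,0,-2.1],[1,0.131,-0.071,0,-2.1],[1,0.131,-0.071,0,-2.1],[1,0.131,-0.071,0,-2.1],[1,0.131,-0.071,0,-2.1],[1,0.131,-0.071,0,-2.1],[1,0.131,-0.071,0,-2.1]]]' 40; python3 st.py .5325 -.0419 .104
```

```text
time_s: 10.77
tool_pos: [0.5333, -0.0421, 0.2172]
tool_rot: [[-0.131, 0.991, -0.0], [0.991, 0.131, -0.0], [-0.0, -0.0, -1.0]]
contact_force: [0.1, -0.2, 0.3]
gripper_width: 0.0002
finger_force: 0.0
t 10.7667 pos [ 0.5333 -0.0421  0.2172] q [-0.22  0.37  1.52 -0.    1.25 -0.35] F [ 0.1 -0.2  0.3] M [ 0.    0.03 -0.03] w 0.0002 ff 0.0
R [[-0.131, 0.991, -0.0], [0.991, 0.131, -0.0], [-0.0, -0.0, -1.0]]
tool shift [ 0.0004 -0.0008  0.1132]
```

```bash
python3 -m jog '[[[1,0,-0.001,0.035,0],[1,0,-0.001,0.065,0],[1,0,-0.001,0.09,0],[1,0,-0.001,0.105,0],[1,0,-0.001,0.113,0],[1,0,-0.001,0.113,0],[1,0.004,-0.001,0.113,0],[1,0.008,-0.001,0.113,0],[1,0.012,-0.001,0.113,0],[1,0.016,-0.001,0.113,0],[1,0.02,-0.001,0.113,0],[1,0.02,-0.001,0.113,0],[1,0.02,-0.001,0.113,0]]]' 40; python3 st.py
```

```text
time_s: 11.85
tool_pos: [0.5296, -0.0219, 0.1046]
tool_rot: [[-0.134, 0.991, 0.0], [0.991, 0.134, 0.0], [0.0, 0.0, -1.0]]
contact_force: [1.2, -0.0, -0.5]
gripper_width: -0.0002
finger_force: 0.0
t 11.85 pos [ 0.5296 -0.0219  0.1046] q [-0.19  0.49  1.68  0.    0.97 -0.32] F [ 1.2 -0.  -0.5] M [0.04 0.02 0.04] w -0.0002 ff 0.0
R [[-0.134, 0.991, 0.0], [0.991, 0.134, 0.0], [0.0, 0.0, -1.0]]
```

```bash
python3 -m jog '[[[1,0.003,0,0,0],[1,0.006,0,0,0],[1,0.009,0,0,0],[1,0.012,0,0,0],[1,0.015,0,0,0],[1,0.018,0,0,0],[1,0.02,0,0,0],[1,0.022,0,0,0],[1,0.022,0,0,0],[1,0.022,0,0,0]]]' 40; python3 st.py
```

```text
time_s: 12.68
tool_pos: [0.5275, -0.0061, 0.1045]
tool_rot: [[-0.135, 0.991, 0.001], [0.991, 0.135, -0.009], [-0.009, 0.0, -1.0]]
contact_force: [-0.5, -28.1, -0.3]
gripper_width: 0.0003
finger_force: 14.0
t 12.6833 pos [ 0.5275 -0.0061  0.1045] q [-0.15  0.48  1.69 -0.01  0.97 -0.28] F [ -0.5 -28.1  -0.3] M [-4.63  0.05 -0.03] w 0.0003 ff 13.95384414237924
R [[-0.135, 0.991, 0.001], [0.991, 0.135, -0.009], [-0.009, 0.0, -1.0]]
```

```bash
python3 -m jog '[[[1,-0.01,0,0,0],[1,-0.016,0,0,0],[1,-0.016,0,-0.04,0],[1,-0.016,0,-0.08,0],[1,-0.05,0,-0.12,0],[1,-0.08,0,-0.12,0],[1,-0.12,0,-0.12,0],[1,-0.16,0,-0.12,0],[1,-0.16,0,-0.12,0],[1,-0.16,0,-0.12,0]]]' 40; python3 st.py; python3 - <<'E'
from h import *
o=np.zeros((600,800,3),np.uint8)
t=manip.camera("top")["img"][175:235,265:345,::-1];s=manip.camera("scene")["img"][180:240,295:375,::-1]
o[:300,:400]=cv2.resize(t,(400,300),interpolation=cv2.INTER_CUBIC);o[:300,400:]=cv2.resize(s,(400,300),interpolation=cv2.INTER_CUBIC)
s0=cv2.imread("pics/scene0.png")[180:240,295:375];t0=cv2.imread("pics/top0.png")[175:235,265:345]
o[300:,:400]=cv2.resize(t0,(400,300),interpolation=cv2.INTER_CUBIC);o[300:,400:]=cv2.resize(s0,(400,300),interpolation=cv2.INTER_CUBIC)
cv2.imwrite("pics/e.png",o)
E
```

```text
time_s: 13.52
tool_pos: [0.5479, -0.1603, 0.2235]
tool_rot: [[-0.131, 0.991, -0.001], [0.991, 0.131, 0.001], [0.001, -0.001, -1.0]]
contact_force: [0.3, 0.4, -1.1]
gripper_width: -0.0
finger_force: 0.0
t 13.5167 pos [ 0.5479 -0.1603  0.2235] q [-0.42  0.43  1.41  0.    1.3  -0.55] F [ 0.3  0.4 -1.1] M [0.02 0.01 0.03] w -0.0 ff 0.0
R [[-0.131, 0.991, -0.001], [0.991, 0.131, 0.001], [0.001, -0.001, -1.0]]
```

View pics/e.png

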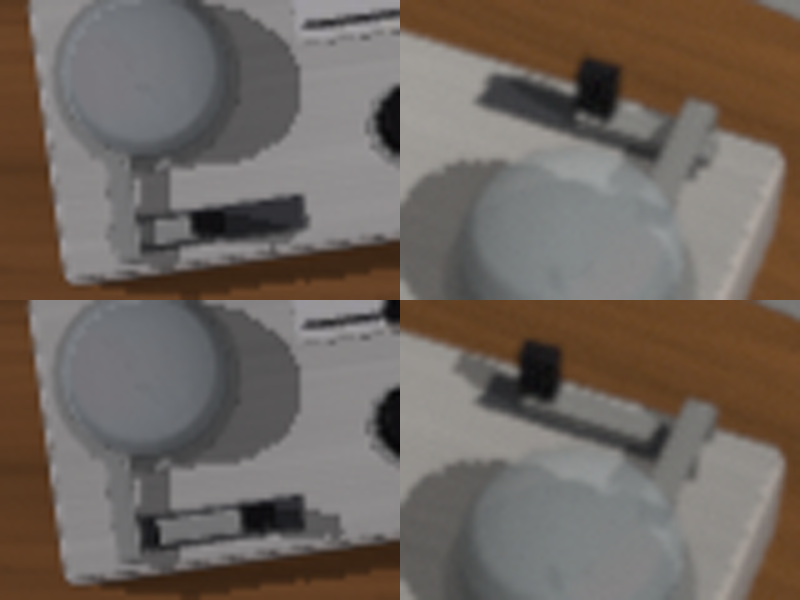

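The tab has moved about 27 mm in the top view, (258,515) to (208,222), and the tongue now lies under the staple. It ended against about 28 N, which suggests the stop. I'll push again to confirm it doesn't move further.

```bash
python3 -m jog '[[[1,0.04,0,0,0],[1,0.08,0,0,0],[1,0.11,0,0,0],[1,0.138,0,0,0],[1,0.138,0,0,0],[1,0.138,0,0.04,0],[1,0.138,0,0.08,0],[1,0.138,0,0.105,0],[1,0.138,0,0.119,0],[1,0.138,0,0.119,0],[1,0.145,0,0.119,0],[1,0.15,0,0.119,0],[1,0.153,0,0.119,0],[1,0.153,0,0.119,0],[1,0.153,0,0.119,0]]]' 40; python3 st.py
python3 -m jog '[[[1,0.002,0,0,0],[1,0.002,0,0,0],[1,0.002,0,0,0]]]';python3 -m jog '[[[1,0.003,0,0,0],[1,0.005,0,0,0],[1,0.005,0,0,0],[1,0.005,0,0,0]]]'
```

```text
time_s: 14.87
tool_pos: [0.5281, -0.0072, 0.1063]
tool_rot: [[-0.134, 0.991, 0.002], [0.991, 0.134, -0.0], [-0.001, 0.002, -1.0]]
contact_force: [-0.0, 0.4, -0.2]
gripper_width: -0.0001
finger_force: 0.0
t 14.8667 pos [ 0.5281 -0.0072  0.1063] q [-0.16  0.48  1.69  0.    0.97 -0.29] F [-0.   0.4 -0.2] M [-0.02  0.01  0.02] w -0.0001 ff 0.0
R [[-0.134, 0.991, 0.002], [0.991, 0.134, -0.0], [-0.001, 0.002, -1.0]]
time_s: 15.12
tool_pos: [0.528, -0.0066, 0.1061]
tool_rot: [[-0.133, 0.991, 0.002], [0.991, 0.133, -0.002], [-0.002, 0.002, -1.0]]
contact_force: [-0.6, -5.1, 3.5]
gripper_width: 0.0002
finger_force: 2.4
time_s: 15.45
tool_pos: [0.528, -0.0061, 0.1063]
tool_rot: [[-0.134, 0.991, 0.003], [0.991, 0.134, -0.009], [-0.009, 0.002, -1.0]]
contact_force: [-0.8, -25.2, 2.0]
gripper_width: 0.0
finger_force: 12.5
```

Hard stop confirmed at the same place (y −0.0061 at 25 N, against 3 N to slide). I'll retreat clear and recheck the pointer.

```bash
python3 -m jog '[[[1,-0.01,0,0,0],[1,-0.015,0,0,0],[1,-0.015,0,-0.04,0],[1,-0.015,0,-0.08,0],[1,-0.015,0.0,-0.12,0],[1,-0.02,-0.04,-0.12,0],[1,-0.02,-0.08,-0.12,0],[1,-0.02,-0.12,-0.12,0],[1,-0.02,-0.15,-0.12,0],[1,-0.02,-0.15,-0.12,0],[1,-0.02,-0.15,-0.12,0],[1,-0.02,-0.15,-0.12,0]]]' 40; timeout 300 python3 fit.py; python3 - <<'E'
from h import *
t=manip.camera("top")["img"][140:260,185:455,::-1]
cv2.imwrite("pics/f.png",cv2.resize(t,None,fx=2.9,fy=2.9,interpolation=cv2.INTER_CUBIC))
E
```

```text
time_s: 16.45
tool_pos: [0.3816, -0.0405, 0.2257]
tool_rot: [[-0.133, 0.991, 0.002], [0.991, 0.133, 0.0], [-0.0, 0.002, -1.0]]
contact_force: [-0.1, 0.5, -0.3]
gripper_width: -0.0
finger_force: 0.0
scene rms2 118.23 gx gy yf yd yp lx ly sl [ 3.000e-02 -4.000e-01 -8.008e+01 -2.606e+01 -8.048e+01 -2.700e-01
 -9.200e-01  5.150e+01] tip-fin -0.4
scene rms2 117.13 gx gy yf yd yp lx ly sl [-1.000e-02 -4.200e-01 -7.996e+01 -2.606e+01 -8.052e+01 -2.100e-01
 -9.100e-01  5.127e+01] tip-fin -0.55
scene rms2 124.85 gx gy yf yd yp lx ly sl [ -0.21   0.68 -81.17 -27.25 -81.59  -0.2   -0.9   50.89] tip-fin -0.42
scene rms2 121.35 gx gy yf yd yp lx ly sl [ -0.11   0.5  -81.   -26.99 -81.41  -0.27  -0.92  50.89] tip-fin -0.41
scene rms2 130.08 gx gy yf yd yp lx ly sl [ -0.18   1.44 -82.26 -28.15 -82.17  -0.21  -0.87  49.81] tip-fin 0.09
top rms2 114.5 gx gy yf yd yp lx ly sl [ -1.71   1.43 -80.23 -25.66 -79.36  -0.32  -0.87  50.97] tip-fin 0.87
top rms2 114.05 gx gy yf yd yp lx ly sl [ -1.76   1.6  -80.26 -25.97 -79.44  -0.3   -0.88  50.81] tip-fin 0.82
top rms2 114.33 gx gy yf yd yp lx ly sl [ -1.7    1.37 -80.2  -25.81 -79.27  -0.31  -0.86  51.  ] tip-fin 0.93
top rms2 114.02 gx gy yf yd yp lx ly sl [ -1.76   1.59 -79.37 -25.7  -79.34  -0.3   -0.91  50.54] tip-fin 0.03
top rms2 113.16 gx gy yf yd yp lx ly sl [ -1.74   1.73 -79.93 -25.76 -79.57  -0.31  -0.89  51.24] tip-fin 0.36
```

View pics/f.png

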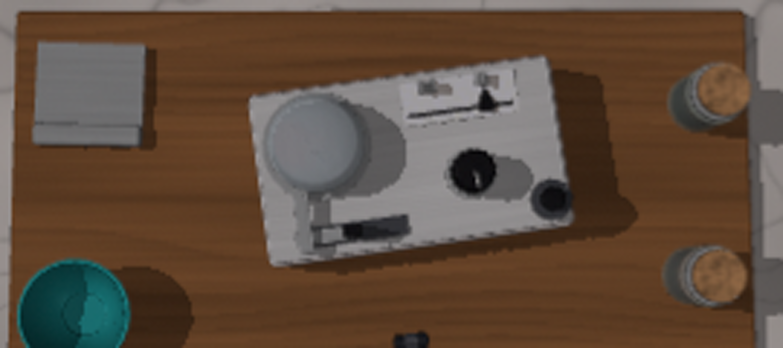

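The pointer at (487,97) lines up with the single-fin clip at (487,78). The bolt tab is home at (353,230), nothing else has moved, and the arm is clear.

```bash
python3 -c "
from rig import manip
print(manip.hand_in())"
```

```text
the job is handed in; nothing more can be done
None
```

The job is handed in: the pointer measured level with the single fin to about half a millimetre in both camera views, the bolt is home against its stop, and I saw nothing else move.

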